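# Show a worn brake pad to the inspection camera

### The arm

A 6-joint arm with a two-finger parallel gripper is mounted at the origin on the work surface. World frame = base frame: x ahead of the robot, y to its left, z up, the work surface at z = 0. Lengths are in m, angles in rad, forces in N, time in s.
With the tool pointing down it reaches from about 0.35 to 0.8 m from the base axis. Payload 7.3 kg.
Tool frame: the origin (TCP) lies midway between the tips of the shut fingers; the grasp point (between the pads) lies 19 mm behind it (manip.tcp_to_grasp is the z of the grasp point in the tool frame, in m); z points along the fingers, x is the direction in which the jaws open and shut, and the axes are right-handed (so a half turn about z gives the same grasp; the last joint's range is limited). The gripper opens to 85 mm and grips with 20 to 120 N. Pads are 22 mm wide; open, the fingers measure 114 mm over their backs; the gripper's body (76 mm by 85 mm) begins 54 mm behind the grasp point. The pads swing forward as they close: fully open they stand 13 mm farther back than shut.
Start: joints at [1.127, 0.342, 1.524, -0, 1.275, -0.146], TCP at [0.154, 0.502, 0.231] pointing down, gripper open.
Joint ranges: [-2.53, 2.53], [-0.77, 2.02], [0.04, 2.7], [-1, 4.14], [0.28, 2.66], [-3.11, 3.11]. Speed limits (rad/s): [2.57, 2.57, 3.14, 3.14, 3.14, 3.14].

### API

Orientations are given as a rotation vector (axis times angle).
In Python, from plant import manip, cams, spotter gives the robot as it stands.
- The arm moves only by the tool play_rows, never from a script. Its argument "series" is a list of rows, each an object of numbers: "tx", "ty", "tz": the shift along the tool's x, y, z in m; "ax", "ay", "az": the turn, a rotation vector about the tool's x, y, z in rad. A call has 1 to 12 rows; each row is the pose to reach, as a shift and turn from the pose commanded when the call began, along the tool's axes at that moment; what a row does not reach only later rows make up. A row lasts 1/12 s, in which the tool goes at most 41.7 mm and 7.16 degrees, less where a joint would pass 70% of its speed; a pose out of reach is approached as far as the arm can. A call with a gripper value outside its range is refused whole. "fingers" is the finger opening in m, from 0 to 0.0854, set as the call begins (left out, the last holds). The fingers move at their own pace and stop on an object; "force" is the grip in N (left out, the last holds). Time passes only in rows, so rows that repeat a pose let the fingers close. It gives the time, the measured TCP pose, the force and the opening at its end, in the units of the state.
- manip.sense(): the state, without advancing time (a new reading comes with each control period).
- cams.capture(name): name is "scene" or "top"; returns a dict with "frame" (480x640x3 uint8, red, green, blue), "fx", "fy", "cx", "cy" (pixels), "origin" and "rotation" of the camera in the world. Camera axes: x right, y up, looking along -z (the intrinsics and any distortion apply to the point x, -y, -z); pixel columns grow to the right and rows downward; lengths in m; the calibration is good to about 2 mm. A picture is of the moment at which its call begins. There is no depth.
- manip.finish_job(): hands the job in, once; it reports no verdict.
Trained networks look in the newest picture that a camera, given by its name, has taken for a name from the list of things; names that differ only in an ending like _2 or _b are one class to them, and where a whole thing is asked for, a point or a joint stands for the part that bears it (a point fixed in the world has none). Each returns a list of dicts, best first, with "p" (0 to 1); they miss things now and then, are a little off and sometimes report something else, mostly with a low value. They report only what shows in the picture. A call takes as long as a camera call. They do not tell look-alikes from the thing itself.
- spotter.recognise(camera, name): "xyz" ([x, y, z] in m, in world coordinates, good to about 4 mm: the middle of the surface that is visible of it).
- spotter.mark_of(camera, name): "xyz" ([x, y, z] in m, in world coordinates, good to about 4 mm: a listed point, or the origin of a listed thing).
The state is a dict: "clock": time; "qpos": joint angles; "joint_vel": joint speeds; "effort": joint torques, N m; "eef_pos": TCP position; "tool_rot": TCP orientation; "wrist_force": force on the tool from outside, world axes, zero at the start; "torque": the same for the moment, N m; "width": opening from 0.0 (shut) to 1.0 (fully open).
Only numpy, scipy, OpenCV 4.12 (cv2) and the standard library are available. Lean on these libraries where they do the work, as an engineer would, in place of code of your own. Each camera call takes 0.05 s, during which the arm holds its last target.

### The job

Two brake pads stand in the caliper bracket clamped in the vice: take the worn one, with the thinner lining, by the bare steel tab on top of its backing plate, draw it up out of the bracket and hold it up to the inspection camera, tab uppermost, with the lining towards the lens, square to it and centred, 120 mm from the glass. Finish while still holding it there in the air, motionless, with the fingers off the lining so that all of it shows. Leave the other pad seated in the bracket, do not touch the camera or its stand, and do not disturb the other things on the bench.

Things in the scene. Friction and masses are not known exactly. Their poses are not given: they have to be found in the camera images.
- vice: Dark bench vice, fixed, jaws 80 mm wide, 130 mm high, swivelled up to 35 deg. Clamped in it: grey iron caliper bracket, top 184 mm up, 192 mm wide. Origin on the bench below the bracket's centre; x along the screw, away from its handle, z up. Pads stand across x, linings facing each other: worn at x = -25.5 mm, good at +25.5; their ears in 7 mm slots 24 mm deep, open above, leaning up to 4 deg.
- worn_pad: Worn brake pad, loose, 0.2 to 0.3 kg: dark steel plate 5 mm thick (x), 110 wide (y; 126 over its ears), 46 high (z); bare steel tab on top, 40 wide, 5 thick, z = 46 to 68 mm. Origin at the middle of the plate's lower edge, mid-thickness, 146 mm above the bench when seated; x points to the lining, z up to the tab. The two pads' tabs are 46 mm apart: come down with the gripper only partly open.
- worn_lining: Worn pad's lining (fixed to it): brownish grey block in two halves, 100 mm wide (y), 40 high (z), only 4 thick. Origin at the centre of its friction face, at x = 6.5, y = 0, z = 24 mm in the pad's frame; axes as the pad's, x points out of the friction face. Its upper edge is 24 mm below the top of the tab.
- good_pad: The other pad, loose, like the worn one but with a lining 10 mm thick; it must stay seated in the bracket. Origin and axes as the worn pad's (x towards its own lining).
- camera_head: Inspection camera, fixed on its stand: black lens, white ring light 68 mm across, body 50 mm square reaching 130 mm back. Origin at the centre of the lens glass, 335 mm above the bench; it looks along its -x, towards the robot's side and 30 deg downward; y level, z up in the picture (a pad with axes parallel to these is shown rightly). Show things at x = -120 mm, y = z = 0: 275 mm above the bench.
- camera_stand: Camera's stand, fixed: grey base plate 140 x 150 x 16 mm, steel column 440 mm tall. Origin on the bench straight below the place to show things; the camera looks along its -x (and down); lens at x = 104, z = 335 mm, middle of the base plate at x = 229 mm, column at x = 264 mm. It stands at the far left or far right, turned up to 15 deg; a brake disc lies on the other side.
- caliper: Aluminium brake caliper lying loose on the bench, about 90 x 200 mm, 118 mm high; bystander. Origin under its middle.
- spanner: Steel spanner 200 mm long lying on the bench; bystander. Origin under its middle.
- socket_big: Steel socket standing on the bench, 28 mm across, 38 mm high; bystander. Origin at its underside.
- socket_small: Steel socket standing on the bench, 22 mm across, 32 mm high; bystander. Origin at its underside.
- cleaner: Spray can 66 mm across and 200 mm high standing on the bench; bystander. Origin at its underside.
There are look-alikes about, which are no part of the job. What is shaped like the good_pad but orange or yellow is not meant. Leave any turquoise look-alike of the worn_pad alone.

How it is judged:
By the outcome, as a careful person would: the job done as asked, in the order asked, and still so for the second after the job is handed in, while the arm keeps its last pose, push and grip.
It also fails if it takes over 40 s, if anything falls off the work surface, if the arm or the gripper's body presses on something with over 40 N, if the wrist force passes 120 N, or if a joint passes its speed limit or range.

## Working session

There is one attempt and no reset: what is moved stays moved. The work goes in short steps, Python scripts to look and compute and a tool call to move; the robot and the scene stay as the last step left them, time stands still between calls to the robot, and variables do not carry over. Pictures are saved under pics/ and viewed, and the job is handed in when it is done.

Besides the shell and the picture viewer there is one more tool, called after "Request:" as name(argument=value, ...) on one line, values as JSON. play_rows: Moves the arm, as the interface text tells. Its arguments: {"type":"object","properties":{"series":{"type":"array","items":{"type":"object","properties":{"tx":{"type":"number"},"ty":{"type":"number"},"tz":{"type":"number"},"ax":{"type":"number"},"ay":{"type":"number"},"az":{"type":"number"}}}},"fingers":{"type":"number"},"force":{"type":"number"}},"required":["series"]}

```bash
mkdir -p pics; ls; python3 - <<'E'
from plant import manip, cams, spotter
import cv2, numpy as np, pickle
s=manip.sense(); print(s); print(manip.tcp_to_grasp)
D={}
for n in ("scene","top"):
    c=cams.capture(n); D[n]=c
    cv2.imwrite(f"pics/{n}0.png",c["frame"][:,:,::-1])
    print(n,{k:v for k,v in c.items() if k!="frame"})
    for t in ["vice","worn_pad","worn_lining","good_pad","camera_head","camera_stand","caliper","cleaner"]:
        print(t,[(np.round(d["xyz"],3).tolist(),round(d["p"],2)) for d in spotter.mark_of(n,t)][:4])
pickle.dump(D,open("d0.pkl","wb"))
E
```

```text
pics
{'clock': 0.0, 'qpos': array([ 1.12698017e+00,  3.42726414e-01,  1.52503014e+00,  1.73751660e-05,
        1.27535133e+00, -1.45974307e-01]), 'joint_vel': array([-0.00084721,  0.0002593 , -0.00143894,  0.00139157,  0.00027333,
        0.00078762]), 'effort': array([-1.04123483e-03, -4.33681655e+01, -2.46010476e+01, -2.91165679e-04,
        8.08081299e-03, -7.77725489e-06]), 'eef_pos': array([0.15385634, 0.50154027, 0.23061944]), 'tool_rot': array([ 2.52589364e+00,  1.86683396e+00, -2.11131853e-03]), 'wrist_force': array([ 0.4582701 , -0.04223777, -0.83244793]), 'torque': array([ 0.01230264,  0.01548065, -0.02017642]), 'width': 0.9992123371079544}
-0.0187
scene {'fx': 606.9150261186794, 'fy': 606.9150261186794, 'cx': 313.1995908436277, 'cy': 234.36298193020113, 'origin': array([ 1.43028189, -0.1425899 ,  1.13343034]), 'rotation': array([0.64122988, 0.5839144 , 1.36273262])}
vice [([0.538, 0.036, -0.002], 0.64)]
worn_pad [([0.521, 0.04, 0.146], 0.75), ([0.27, 0.243, -0.001], 0.55)]
worn_lining [([0.529, 0.038, 0.172], 0.81), ([0.268, 0.232, 0.023], 0.54)]
good_pad [([0.743, -0.044, 0.001], 0.7), ([0.568, 0.025, 0.145], 0.6)]
camera_head [([0.664, -0.31, 0.333], 0.94)]
camera_stand []
caliper [([0.464, 0.399, 0.001], 0.97)]
cleaner [([0.561, -0.48, -0.0], 0.85)]
top {'fx': 513.3562899746554, 'fy': 513.3562899746554, 'cx': 326.24785644300755, 'cy': 228.29204636358253, 'origin': array([ 0.30585215, -0.03783667,  1.35185149]), 'rotation': array([ 0.11186686, -0.14390248, -1.5630333 ])}
vice [([0.542, 0.033, -0.006], 0.97)]
worn_pad [([0.269, 0.248, 0.002], 0.83), ([0.519, 0.043, 0.146], 0.75)]
worn_lining [([0.268, 0.241, 0.025], 0.7), ([0.528, 0.042, 0.168], 0.36)]
good_pad [([0.746, -0.038, 0.002], 0.81), ([0.328, -0.11, 0.004], 0.61), ([0.569, 0.024, 0.146], 0.58)]
camera_head [([0.662, -0.308, 0.334], 0.85)]
camera_stand []
caliper []
cleaner [([0.561, -0.484, 0.0], 0.71)]
```

View pics/scene0.png

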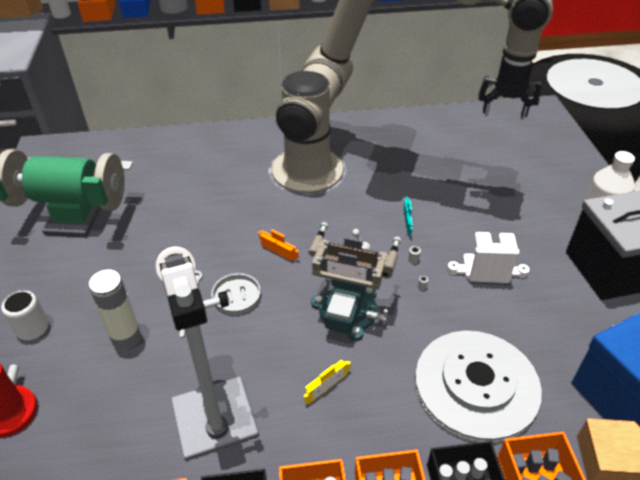

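View pics/top0.png

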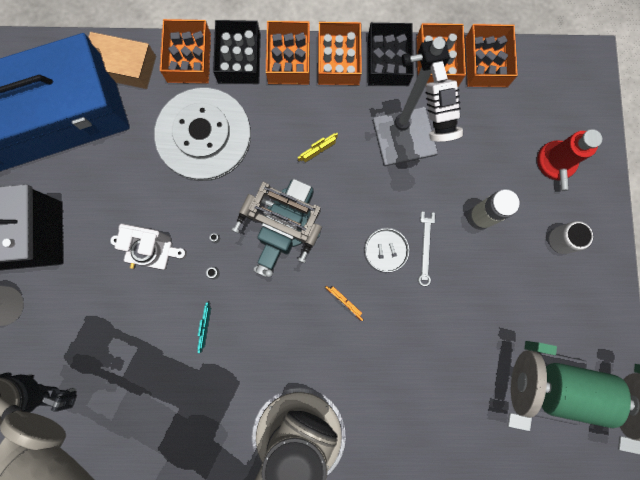

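```bash
cat > h.py <<'E'
import numpy as np, cv2, pickle
from scipy.spatial.transform import Rotation as R
def proj(c,P):
    P=np.atleast_2d(P); q=(P-c["origin"])@R.from_rotvec(c["rotation"]).as_matrix()
    return np.c_[c["cx"]+c["fx"]*q[:,0]/-q[:,2], c["cy"]-c["fy"]*q[:,1]/-q[:,2]]
def ray_z(c,uv,z):
    uv=np.atleast_2d(uv); d=np.c_[(uv[:,0]-c["cx"])/c["fx"],-(uv[:,1]-c["cy"])/c["fy"],-np.ones(len(uv))]@R.from_rotvec(c["rotation"]).as_matrix().T
    return c["origin"]+d*((z-c["origin"][2])/d[:,2])[:,None]
def crop(c,u,v,w,h,s,name):
    im=c["frame"][v:v+h,u:u+w,::-1]; cv2.imwrite(name,cv2.resize(im,None,fx=s,fy=s,interpolation=cv2.INTER_CUBIC))
E
python3 - <<'E'
from h import *
D=pickle.load(open("d0.pkl","rb"))
for n in D:
    p=proj(D[n],[[.53,.035,.2],[.664,-.31,.333]]); print(n,p)
    u,v=p[0].astype(int); crop(D[n],u-70,v-55,140,110,5,f"pics/{n}_c0.png")
E
```

```text
scene [[349.77874941 247.06844399]
 [174.61167498 265.97288065]]
top [[284.13291392 213.04878288]
 [447.24073588 138.63116131]]
```

View crops.

View pics/scene_c0.png

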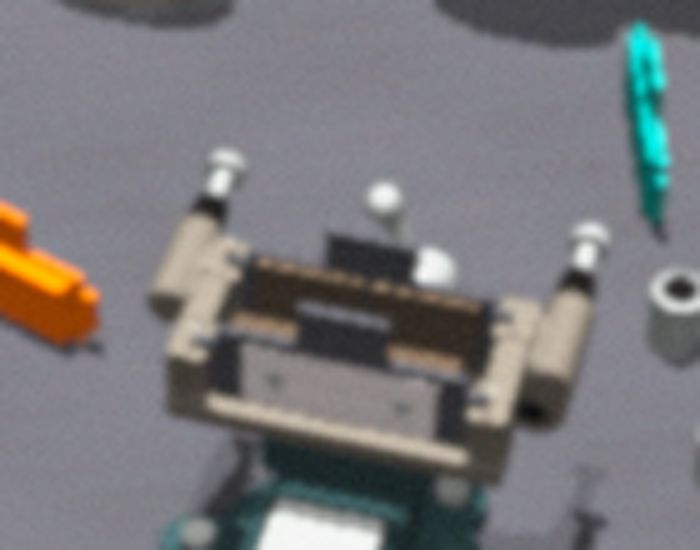

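View pics/top_c0.png

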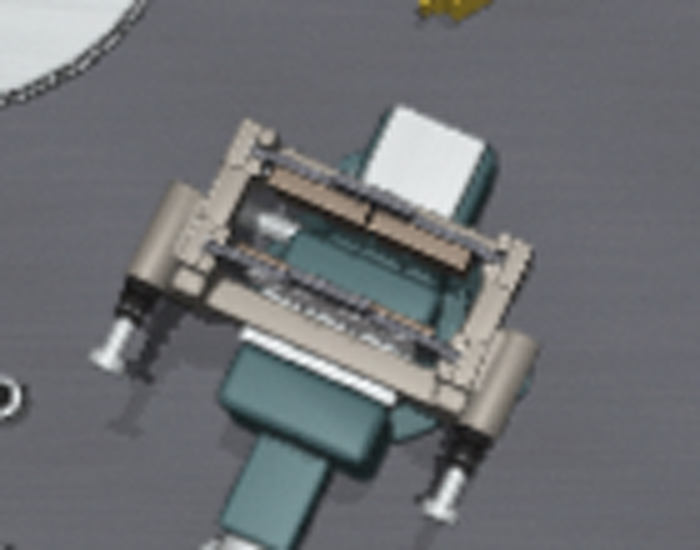

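```bash
cat > ov.py <<'E'
from h import *
def pad(T,lt,):  # wire points
    def rect(x,y,z0,z1): return [[x,-y,z0],[x,y,z0],[x,y,z1],[x,-y,z1]]
    L=[rect(2.5,55,0,46),rect(-2.5,55,0,46),rect(2.5,20,46,68),rect(-2.5,20,46,68),rect(2.5+lt,50,4,44)]
    return [T(np.array(l)/1000) for l in L]
def tf(x,y,yaw,z=.146,lean=0):
    M=R.from_euler("zy",[yaw,lean],degrees=True)
    return lambda p: M.apply(p)+[x,y,z]
def vpads(vx,vy,yaw,lean=0):
    c,s=np.cos(np.radians(yaw)),np.sin(np.radians(yaw))
    w=(vx-.0255*c,vy-.0255*s); g=(vx+.0255*c,vy+.0255*s)
    return pad(tf(*w,yaw,lean=lean),4),pad(tf(*g,yaw+180,lean=-lean),10)
def draw(c,polys,u,v,w,h,s,name,cols):
    im=cv2.resize(c["frame"][v:v+h,u:u+w,::-1],None,fx=s,fy=s,interpolation=cv2.INTER_CUBIC)
    for ps,col in zip(polys,cols):
        for p in ps:
            q=((proj(c,p)+.5-[u,v])*s-.5).round().astype(int)
            cv2.polylines(im,[q.reshape(-1,1,2)],True,col,1)
    cv2.imwrite(name,im)
E
python3 - <<'E'
from ov import *
D=pickle.load(open("d0.pkl","rb"))
uv=np.array([[210,247],[455,352],[258,152],[502,258]])/5+[214,158]-.4
p=ray_z(D["top"],uv,.18); print(p, p.mean(0))
d=p[0]-p[1]; d2=p[2]-p[3]
for a in(d,d2): print(np.linalg.norm(a),np.degrees(np.arctan2(-a[0],a[1])))
m=p.mean(0); yaw=np.degrees(np.arctan2(-(d+d2)[0],(d+d2)[1]))
P=vpads(m[0],m[1],yaw)
draw(D["top"],P,224,165,120,100,6,"pics/ot1.png",[(0,255,0),(0,0,255)])
draw(D["scene"],P,290,195,120,100,6,"pics/os1.png",[(0,255,0),(0,0,255)])
E
```

```text
[[ 0.54778594  0.10266828  0.18      ]
 [ 0.49898747 -0.01153055  0.18      ]
 [ 0.59325645  0.08139262  0.18      ]
 [ 0.54344643 -0.03298638  0.18      ]] [0.54586907 0.03488599 0.18      ]
0.12418801646511896 -23.13757104427014
0.12475412989808286 -23.53226892390076
```

View pics/ot1.png

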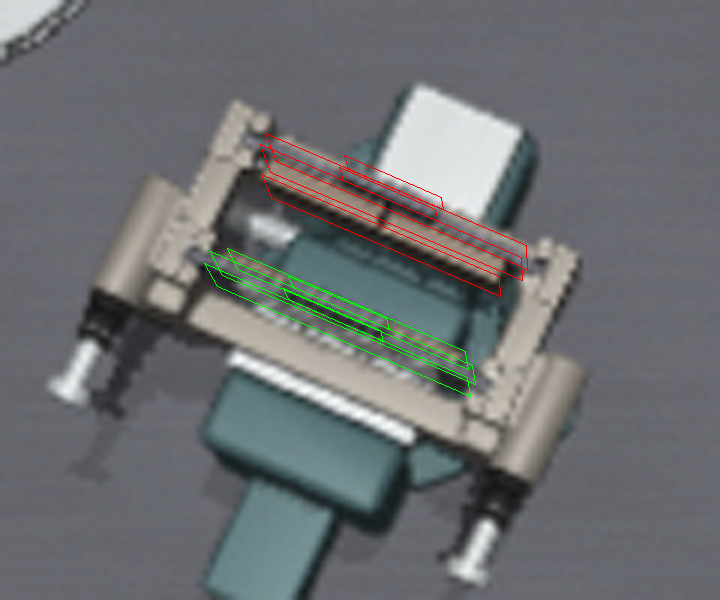

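View pics/os1.png

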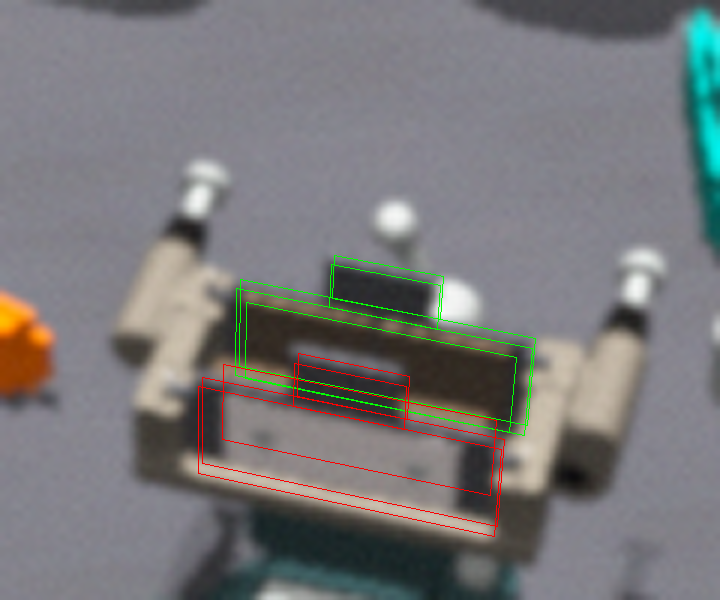

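```bash
python3 - <<'E'
from h import *
D=pickle.load(open("d0.pkl","rb"))
crop(D["scene"],322,228,60,50,13,"pics/zs.png")
crop(D["top"],252,195,64,48,12,"pics/zt.png")
E
```

```text
(no output)
```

View pics/zs.png

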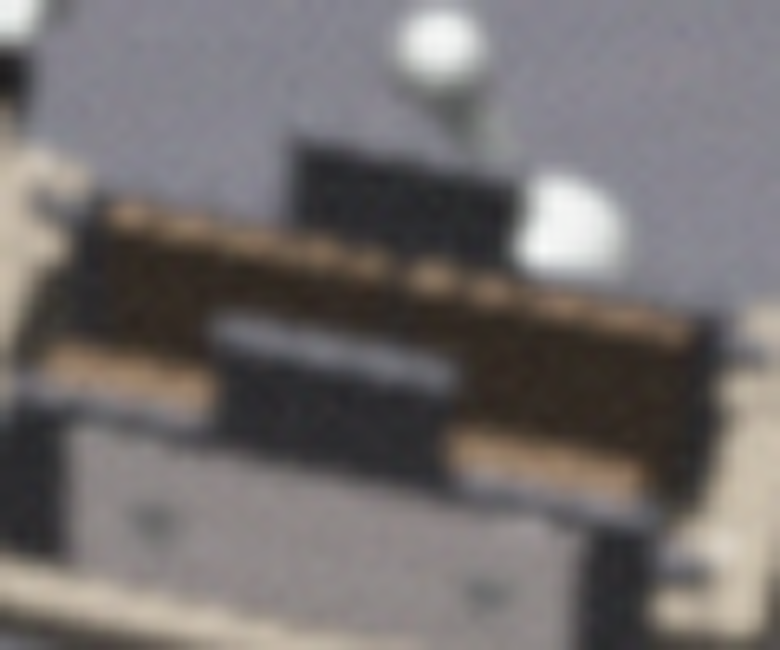

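View pics/zt.png

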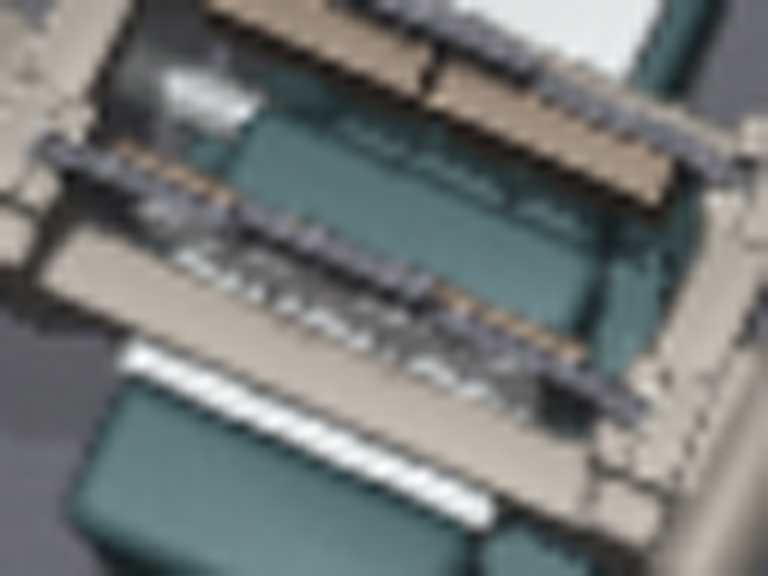

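```bash
cat > fit.py <<'E'
from ov import *
from scipy.optimize import least_squares
D=pickle.load(open("d0.pkl","rb"))
S=lambda u,v:(np.array([u,v])+.5)/13-.5+[322,228]
T=lambda u,v:(np.array([u,v])+.5)/12-.5+[252,195]
# (cam, pad, local mm, pixel)
O=[("scene","w",[2.5,-20,68],S(297,150)),("scene","w",[2.5,20,68],S(520,187)),
("scene","g",[-2.5,20,68],S(217,348)),("scene","g",[-2.5,-20,68],S(458,390)),
("scene","g",[2.5,20,68],S(210,318)),("scene","g",[2.5,-20,68],S(463,365)),
("scene","w",[6.5,-50,44],S(108,212)),("scene","w",[6.5,50,44],S(692,340)),
("top","w",[0,63,34],T(38,150)),("top","w",[0,-63,34],T(640,408)),
("top","w",[2.5,20,60],T(240,195)),("top","w",[2.5,-20,60],T(437,283)),
("top","g",[12.5,50,44],T(668,200)),("top","g",[12.5,-50,44],T(205,5)),
("top","g",[0,63,34],T(740,175))]
def res(p):
    vx,vy,yaw,lw,lg=p[:5]; off={"scene":p[5:7],"top":p[7:9]}
    c,s=np.cos(np.radians(yaw)),np.sin(np.radians(yaw)); r=[]
    Tw=tf(vx-.0255*c,vy-.0255*s,yaw,lean=lw);Tg=tf(vx+.0255*c,vy+.0255*s,yaw+180,lean=lg)
    for cam,k,l,px in O:
        P=(Tw if k=="w" else Tg)(np.array(l)/1000)
        r+=list(proj(D[cam],P)[0]-px+off[cam])
    return np.r_[r,np.array(p[3:5])/2,np.array(p[5:9])/1]
f=least_squares(res,[.546,.035,-23,0,0,0,0,0,0]); print(f.x.round(4)); print(f.fun[:30].reshape(-1,2).round(1))
J=np.linalg.inv(f.jac.T@f.jac); print(np.sqrt(np.diag(J)).round(4))
p=f.x; c,s=np.cos(np.radians(p[2])),np.sin(np.radians(p[2]))
tip=tf(p[0]-.0255*c,p[1]-.0255*s,p[2],lean=p[3])(np.array([0,0,.060])); print("worn tab z60",tip)
E
python3 fit.py
```

```text
[  0.5444   0.0342 -23.3828   1.1627  -0.9949  -0.315   -0.2943  -0.2938
  -0.2933]
[[-0.3 -0.8]
 [ 0.7  0. ]
 [-0.4 -0.4]
 [-0.4  0.1]
 [ 0.7  0.3]
 [-0.2  0.4]
 [ 0.1  0.6]
 [ 0.1  0. ]
 [ 0.8  0.2]
 [ 0.3  0.1]
 [ 0.4  0.3]
 [ 0.1 -0. ]
 [-0.5  0.1]
 [-1.5 -0.8]
 [ 0.8  0.3]]
[0.0023 0.0017 0.8002 1.4332 1.4453 0.7716 0.6784 0.7285 0.8105]
worn tab z60 [0.52221295 0.04433392 0.20598765]
```

```bash
python3 - <<'E'
from h import *
D=pickle.load(open("d0.pkl","rb"))
crop(D["scene"],145,235,130,230,2.6*1,"pics/cs.png") 
crop(D["scene"],150,235,64,64,9,"pics/cs2.png")
crop(D["scene"],165,370,100,95,6,"pics/cs3.png")
crop(D["top"],365,30,110,140,4.2,"pics/ct.png")
crop(D["top"],370,70,100,98,6,"pics/ct2.png")
E
```

```text
(no output)
```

View pics/cs2.png

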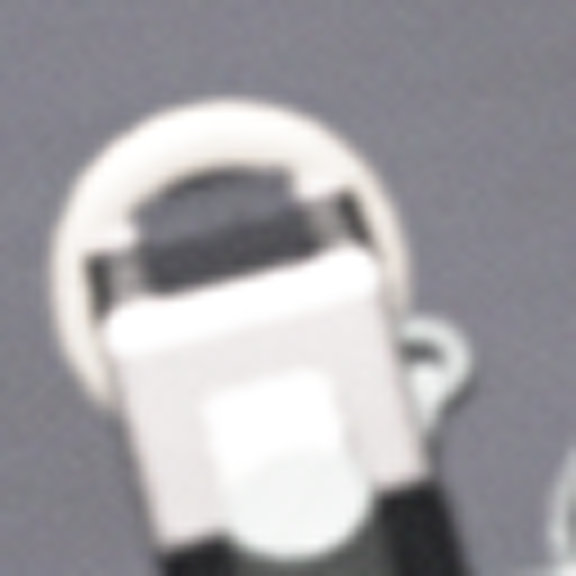

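View pics/cs3.png

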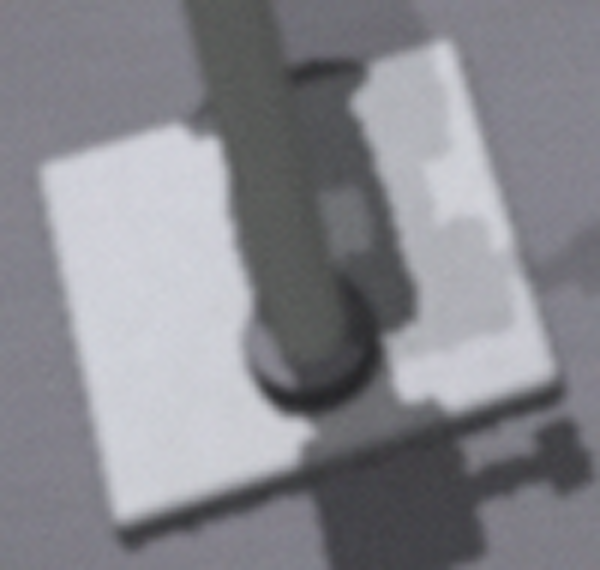

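View pics/ct2.png

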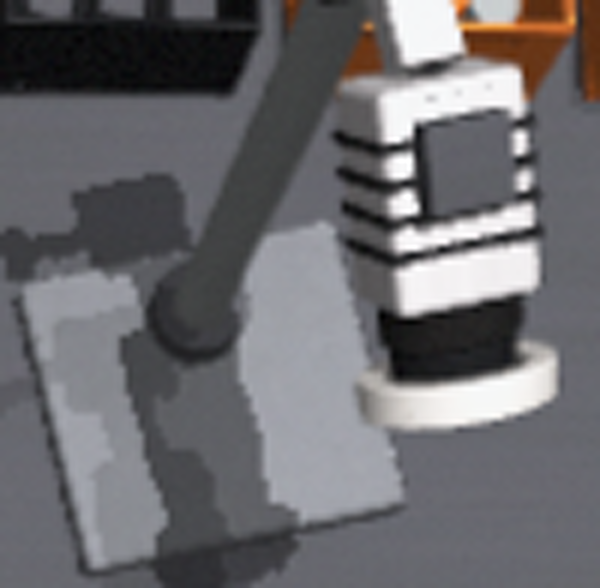

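```bash
cat > fit2.py <<'E'
from ov import *
from scipy.optimize import least_squares
D=pickle.load(open("d0.pkl","rb"))
S=lambda u,v:(np.array([u,v])+.5)/6-.5+[165,370]
T=lambda u,v:(np.array([u,v])+.5)/6-.5+[370,70]
a,b=159,299; h=75
z=16
O=[("scene",[a,-h,z],S(40,165)),("scene",[a,h,z],S(447,42)),("scene",[b,h,z],S(558,378)),("scene",[b,-h,z],S(118,522)),
("top",[b,h,z],T(22,285)),("top",[b,-h,z],T(330,222)),("top",[a,-h,z],T(405,502)),("top",[a,h,z],T(85,570))]
def tfp(p): 
    return lambda l: R.from_euler("z",p[2],degrees=True).apply(np.array(l)/1000)+[p[0],p[1],0]
def res(p):
    off={"scene":p[3:5],"top":p[5:7]}; t=tfp(p)
    return np.r_[np.concatenate([proj(D[c],t(l))[0]-px+off[c] for c,l,px in O]),np.array(p[3:7])/1]
f=least_squares(res,[.56,-.28,0,0,0,0,0]); p=f.x; print(p.round(4)); print(f.fun[:16].reshape(-1,2).round(1))
t=tfp(p); print("lens",t([104,0,335]),"show",t([0,0,275]))
for n in D:
    cen=t([104,0,335]); M=R.from_euler("zy",[p[2],-30],degrees=True)
    th=np.linspace(0,2*np.pi,60); ring=M.apply(np.c_[0*th,.034*np.cos(th),.034*np.sin(th)])+cen
    body=M.apply(np.array([[0,25,25],[0,-25,25],[130,-25,25],[130,25,25]])/1000)+cen
    base=np.array([t(l) for l in([a,-h,z],[a,h,z],[b,h,z],[b,-h,z])])
    q=proj(D[n],cen)[0]; u,v=(int(q[0]-50),int(q[1]-70)) if n=="top" else (140,230)
    draw(D[n],[[ring,body,base]],u,v,120 if n=="top" else 130,130 if n=="top" else 230,4.5 if n=="top" else 2.6,f"pics/ob_{n}.png",[(0,255,0)])
E
python3 fit2.py
```

```text
[ 0.5605 -0.3303 12.6973 -0.4423  0.3694 -0.4782 -0.0692]
[[-0.9 -0.4]
 [ 1.4 -1.3]
 [ 0.9  0.2]
 [-1.   1.1]
 [-1.1 -0.3]
 [ 0.4 -0.6]
 [ 0.7  0.5]
 [ 0.4  0.5]]
lens [ 0.66199997 -0.30748025  0.335     ] show [ 0.56054331 -0.33033952  0.275     ]
```

View pics/ob_top.png

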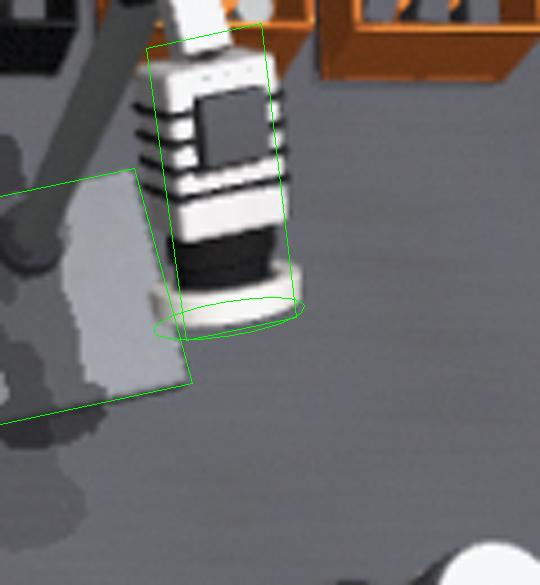

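View pics/ob_scene.png

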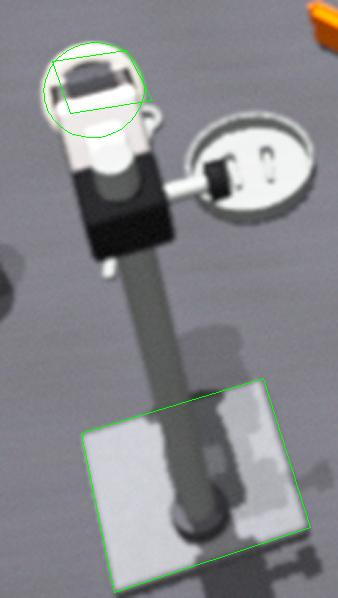

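```bash
sed -i 's/a,b=159,299; h=75/a,b=154,304; h=70/' fit2.py; python3 fit2.py; python3 - <<'E'
import cv2
im=cv2.imread('pics/ob_top.png');cv2.imwrite('pics/ob_t2.png',cv2.resize(im[240:380,100:340],None,fx=3,fy=3))
im=cv2.imread('pics/ob_scene.png');cv2.imwrite('pics/ob_s2.png',cv2.resize(im[20:160,10:200],None,fx=4,fy=4))
E
```

```text
[ 0.5601 -0.331  12.7634 -0.3646  0.4055 -0.617  -0.2263]
[[ 0.9 -3.2]
 [-1.7 -2.7]
 [-0.9  3.1]
 [ 2.   2.4]
 [ 0.3 -2.3]
 [-1.8 -2. ]
 [-0.6  2.6]
 [ 2.7  1.9]]
lens [ 0.66154821 -0.30803746  0.335     ] show [ 0.56011796 -0.33101363  0.275     ]
```

View pics/ob_t2.png

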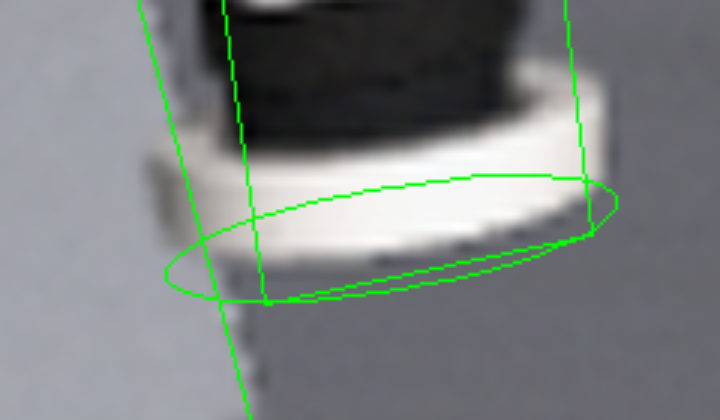

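View pics/ob_s2.png

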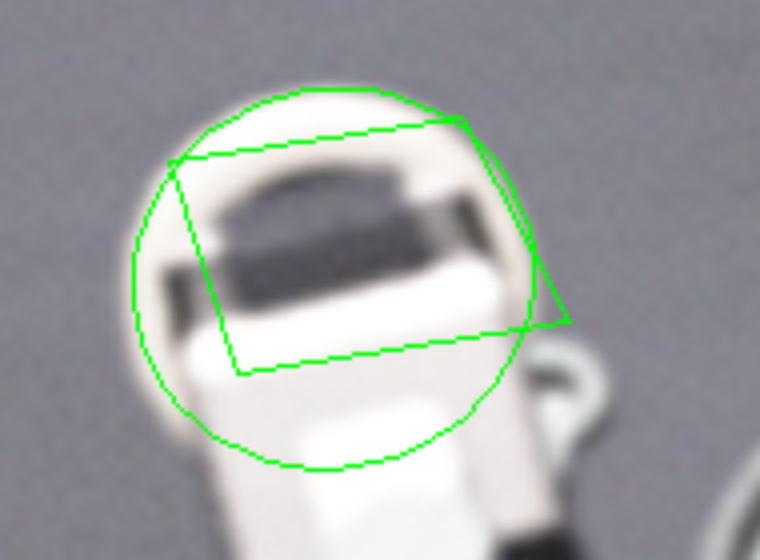

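```bash
cat > mv.py <<'E'
from h import *
from plant import manip
def toolR(padR): # tool x=pad x, tool z=-pad z
    return padR*R.from_euler("x",180,degrees=True)
def delta(pos,Rt,s=None,p0=None,R0=None):
    s=s or manip.sense(); p0=s["eef_pos"] if p0 is None else p0; R0=R.from_rotvec(s["tool_rot"]) if R0 is None else R0
    return R0.inv().apply(np.array(pos)-p0).round(4), (R0.inv()*Rt).as_rotvec().round(4)
E
python3 - <<'E'
from mv import *
Rg=toolR(R.from_euler("z",-23.4,degrees=True))
print(delta([.522,.0443,.29],Rg))
E
```

```text
(array([-0.3295,  0.4861, -0.0587]), array([-1.0000e-04, -1.0000e-04,  1.6814e+00]))
```

Request:
play_rows(series=[{"tx": -0.01, "ty": 0.015, "tz": -0.01, "az": 0.05}, {"tx": -0.03, "ty": 0.044, "tz": -0.02, "az": 0.15}, {"tx": -0.05, "ty": 0.074, "tz": -0.03, "az": 0.255}, {"tx": -0.07, "ty": 0.103, "tz": -0.04, "az": 0.36}, {"tx": -0.09, "ty": 0.133, "tz": -0.05, "az": 0.46}, {"tx": -0.11, "ty": 0.162, "tz": -0.058, "az": 0.56}, {"tx": -0.13, "ty": 0.192, "tz": -0.058, "az": 0.66}, {"tx": -0.15, "ty": 0.221, "tz": -0.058, "az": 0.76}, {"tx": -0.17, "ty": 0.251, "tz": -0.058, "az": 0.87}, {"tx": -0.19, "ty": 0.28, "tz": -0.058, "az": 0.97}, {"tx": -0.21, "ty": 0.31, "tz": -0.058, "az": 1.07}, {"tx": -0.23, "ty": 0.34, "tz": -0.058, "az": 1.17}], fingers=0.03, force=40)

```text
invalid input at $.series[0]: expected keys tx, ty, tz, ax, ay, az
```

```bash
python3 - <<'E'
from mv import *
Rg=toolR(R.from_euler("z",-23.4,degrees=True))
print(delta([.522,.0443,.26],Rg)); s=manip.sense(); print(s["clock"],s["qpos"].round(2),s["wrist_force"],s["width"])
E
```

```text
(array([-0.3295,  0.486 , -0.0287]), array([-1.0000e-04, -1.0000e-04,  1.6814e+00]))
0.9 [ 1.13  0.34  1.52  0.    1.28 -0.15] [-0.56180117  0.91156284 -0.02071575] 0.9965047211601181
```

Request:
play_rows(series=[{"tx": -0.01, "ty": 0.015, "tz": -0.01, "ax": 0, "ay": 0, "az": 0.05}, {"tx": -0.03, "ty": 0.044, "tz": -0.02, "ax": 0, "ay": 0, "az": 0.15}, {"tx": -0.05, "ty": 0.074, "tz": -0.03, "ax": 0, "ay": 0, "az": 0.255}, {"tx": -0.07, "ty": 0.103, "tz": -0.04, "ax": 0, "ay": 0, "az": 0.36}, {"tx": -0.09, "ty": 0.133, "tz": -0.05, "ax": 0, "ay": 0, "az": 0.46}, {"tx": -0.11, "ty": 0.162, "tz": -0.058, "ax": 0, "ay": 0, "az": 0.56}, {"tx": -0.13, "ty": 0.192, "tz": -0.058, "ax": 0, "ay": 0, "az": 0.66}, {"tx": -0.15, "ty": 0.221, "tz": -0.058, "ax": 0, "ay": 0, "az": 0.76}, {"tx": -0.17, "ty": 0.251, "tz": -0.058, "ax": 0, "ay": 0, "az": 0.87}, {"tx": -0.19, "ty": 0.28, "tz": -0.058, "ax": 0, "ay": 0, "az": 0.97}, {"tx": -0.21, "ty": 0.31, "tz": -0.058, "ax": 0, "ay": 0, "az": 1.07}, {"tx": -0.23, "ty": 0.34, "tz": -0.058, "ax": 0, "ay": 0, "az": 1.17}], fingers=0.03, force=40)

```text
clock: 1.9
eef_pos: [0.4124, 0.1807, 0.2896]
tool_rot: [-3.138, -0.154, -0.001]
wrist_force: [1.3, 0.3, 0.3]
width: 0.347
```

```bash
python3 - <<'E'
from mv import *
Rg=toolR(R.from_euler("z",-23.4,degrees=True))
print(delta([.522,.0443,.26],Rg)); s=manip.sense(); print(s["clock"],s["qpos"].round(2),s["wrist_force"],s["width"])
E
```

```text
(array([0.0957, 0.1465, 0.0296]), array([-4.000e-04, -6.000e-04,  5.065e-01]))
1.9 [0.24 0.16 1.61 0.   1.37 0.14] [1.28354041 0.28473035 0.27415776] 0.3469784609463529
```

Request:
play_rows(series=[{"tx": 0.016, "ty": 0.025, "tz": 0.0, "ax": 0, "ay": 0, "az": 0.09}, {"tx": 0.033, "ty": 0.05, "tz": 0.0, "ax": 0, "ay": 0, "az": 0.18}, {"tx": 0.05, "ty": 0.075, "tz": 0.0, "ax": 0, "ay": 0, "az": 0.27}, {"tx": 0.066, "ty": 0.1, "tz": 0.005, "ax": 0, "ay": 0, "az": 0.36}, {"tx": 0.082, "ty": 0.125, "tz": 0.015, "ax": 0, "ay": 0, "az": 0.45}, {"tx": 0.092, "ty": 0.14, "tz": 0.025, "ax": 0, "ay": 0, "az": 0.495}, {"tx": 0.0955, "ty": 0.1462, "tz": 0.0296, "ax": 0, "ay": 0, "az": 0.5075}, {"tx": 0.0955, "ty": 0.1462, "tz": 0.0296, "ax": 0, "ay": 0, "az": 0.5075}, {"tx": 0.0955, "ty": 0.1462, "tz": 0.0296, "ax": 0, "ay": 0, "az": 0.5075}])

```text
clock: 2.65
eef_pos: [0.5211, 0.0471, 0.2597]
tool_rot: [-3.078, 0.629, 0.002]
wrist_force: [0.1, 0.2, 0.8]
width: 0.349
```

```bash
python3 - <<'E'
from mv import *
from plant import cams
Rg=toolR(R.from_euler("z",-23.4,degrees=True))
print(delta([.522,.0443,.194],Rg)); s=manip.sense(); print(s["clock"],s["qpos"].round(2),s["eef_pos"])
D={}
for n in("scene","top"):
    c=cams.capture(n);D[n]=c
    u,v=(proj(c,[.522,.044,.23])[0]-[50,50]).astype(int); 
    crop(c,u,v,100,100,6,f"pics/{n}1.png"); print(n,u,v,((proj(c,s["eef_pos"])[0]+.5-[u,v])*6))
pickle.dump(D,open("d1.pkl","wb"))
E
```

```text
(array([0.002 , 0.0023, 0.0657]), array([-0.0002,  0.001 ,  0.005 ]))
2.65 [-0.06  0.32  1.48  0.    1.35  0.35] [0.52113826 0.04711376 0.25968105]
scene 303 184 [319.06710989 240.50529991]
top 229 163 [289.79486208 295.52775802]
```

View pics/scene1.png

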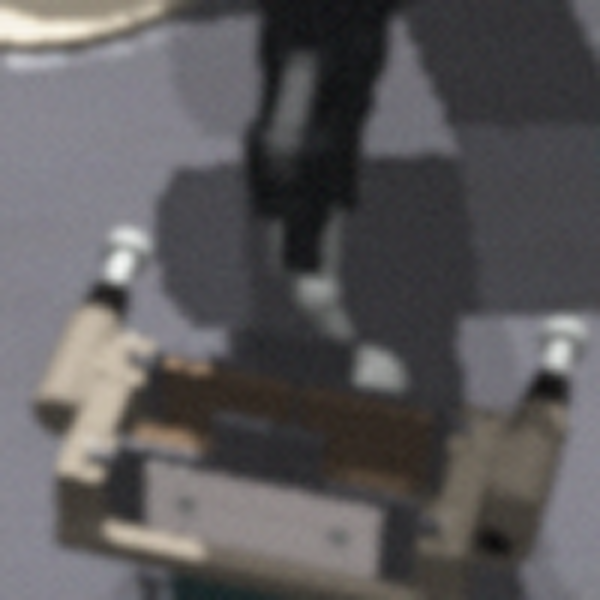

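View pics/top1.png

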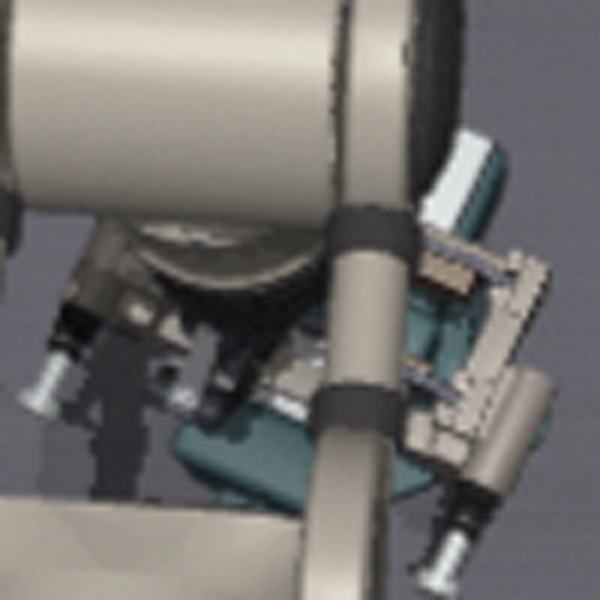

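Request:
play_rows(series=[{"tx": 0.002, "ty": 0.0025, "tz": 0.005, "ax": 0, "ay": 0, "az": 0.005}, {"tx": 0.002, "ty": 0.0025, "tz": 0.018, "ax": 0, "ay": 0, "az": 0.005}, {"tx": 0.002, "ty": 0.0025, "tz": 0.03, "ax": 0, "ay": 0, "az": 0.005}, {"tx": 0.002, "ty": 0.0025, "tz": 0.04, "ax": 0, "ay": 0, "az": 0.005}, {"tx": 0.002, "ty": 0.0025, "tz": 0.05, "ax": 0, "ay": 0, "az": 0.005}, {"tx": 0.002, "ty": 0.0025, "tz": 0.058, "ax": 0, "ay": 0, "az": 0.005}, {"tx": 0.002, "ty": 0.0025, "tz": 0.063, "ax": 0, "ay": 0, "az": 0.005}, {"tx": 0.002, "ty": 0.0025, "tz": 0.0655, "ax": 0, "ay": 0, "az": 0.005}, {"tx": 0.002, "ty": 0.0025, "tz": 0.0655, "ax": 0, "ay": 0, "az": 0.005}, {"tx": 0.002, "ty": 0.0025, "tz": 0.0655, "ax": 0, "ay": 0, "az": 0.005}])

```text
clock: 3.58
eef_pos: [0.5227, 0.0436, 0.1944]
tool_rot: [-3.076, 0.639, -0.001]
wrist_force: [0.2, -0.2, 0.1]
width: 0.352
```

```bash
python3 - <<'E'
from mv import *
from plant import cams
Rg=toolR(R.from_euler("z",-23.4,degrees=True))
print(delta([.522,.0443,.194],Rg)); s=manip.sense(); print(s["clock"],s["qpos"].round(2),s["eef_pos"])
D={}
for n in("scene","top"):
    c=cams.capture(n);D[n]=c
    u,v=(proj(c,[.522,.044,.20])[0]-[35,35]).astype(int); 
    crop(c,u,v,70,70,8,f"pics/{n}2.png"); print(n,u,v,((proj(c,s["eef_pos"])[0]+.5-[u,v])*8))
pickle.dump(D,open("d2.pkl","wb"))
E
```

```text
(array([-0.0009, -0.0004,  0.0004]), array([-0.0002, -0.0005, -0.0011]))
3.5833 [-0.06  0.37  1.58  0.    1.18  0.35] [0.52268206 0.04356503 0.19444842]
scene 318 209 [284.41936702 300.82608254]
top 245 181 [287.86606676 289.02734076]
```

View pics/scene2.png

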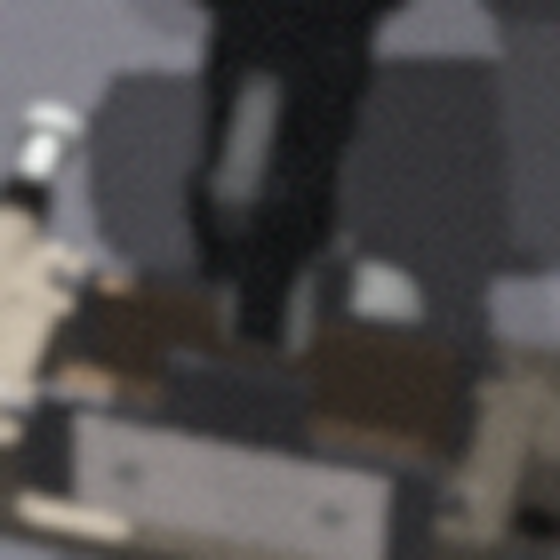

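View pics/top2.png

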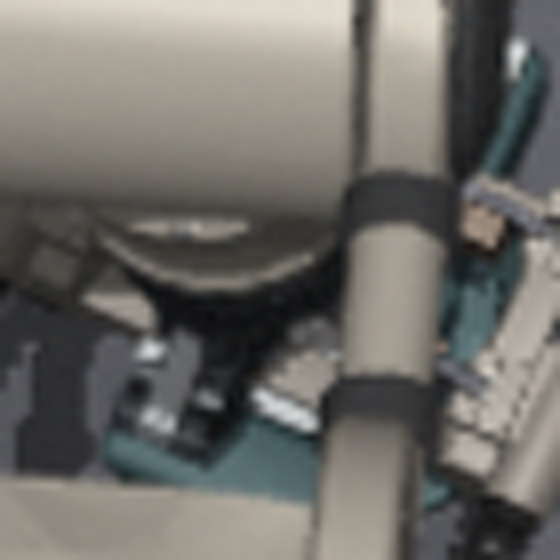

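Request:
play_rows(series=[{"tx": 0, "ty": 0, "tz": 0, "ax": 0, "ay": 0, "az": 0}, {"tx": 0, "ty": 0, "tz": 0, "ax": 0, "ay": 0, "az": 0}, {"tx": 0, "ty": 0, "tz": 0, "ax": 0, "ay": 0, "az": 0}, {"tx": 0, "ty": 0, "tz": 0, "ax": 0, "ay": 0, "az": 0}, {"tx": 0, "ty": 0, "tz": 0, "ax": 0, "ay": 0, "az": 0}, {"tx": 0, "ty": 0, "tz": 0, "ax": 0, "ay": 0, "az": 0}, {"tx": 0, "ty": 0, "tz": 0, "ax": 0, "ay": 0, "az": 0}, {"tx": 0, "ty": 0, "tz": 0, "ax": 0, "ay": 0, "az": 0}], fingers=0.0, force=50)

```text
clock: 4.35
eef_pos: [0.5224, 0.0437, 0.1946]
tool_rot: [-3.076, 0.639, -0.0]
wrist_force: [-3.1, 0.9, 4.5]
width: 0.045
```

Request:
play_rows(series=[{"tx": 0, "ty": 0, "tz": -0.002, "ax": 0, "ay": 0, "az": 0}, {"tx": 0, "ty": 0, "tz": -0.005, "ax": 0, "ay": 0, "az": 0}, {"tx": 0, "ty": 0, "tz": -0.009, "ax": 0, "ay": 0, "az": 0}, {"tx": 0, "ty": 0, "tz": -0.013, "ax": 0, "ay": 0, "az": 0}, {"tx": 0, "ty": 0, "tz": -0.017, "ax": 0, "ay": 0, "az": 0}, {"tx": 0, "ty": 0, "tz": -0.02, "ax": 0, "ay": 0, "az": 0}])

```text
clock: 4.85
eef_pos: [0.5224, 0.0436, 0.2146]
tool_rot: [-3.076, 0.639, 0.0]
wrist_force: [-1.8, 0.5, -2.7]
width: 0.045
```

```bash
python3 - <<'E'
from mv import *
from plant import cams
s=manip.sense(); print(s["clock"],s["torque"],s["wrist_force"])
c=cams.capture("scene")
u,v=(proj(c,[.522,.044,.20])[0]-[50,45]).astype(int); 
crop(c,u,v,100,90,7,f"pics/scene3.png")
E
```

```text
4.85 [ 0.18337909  0.23680286 -0.11445401] [-1.81545817  0.49442015 -2.67921312]
```

View pics/scene3.png

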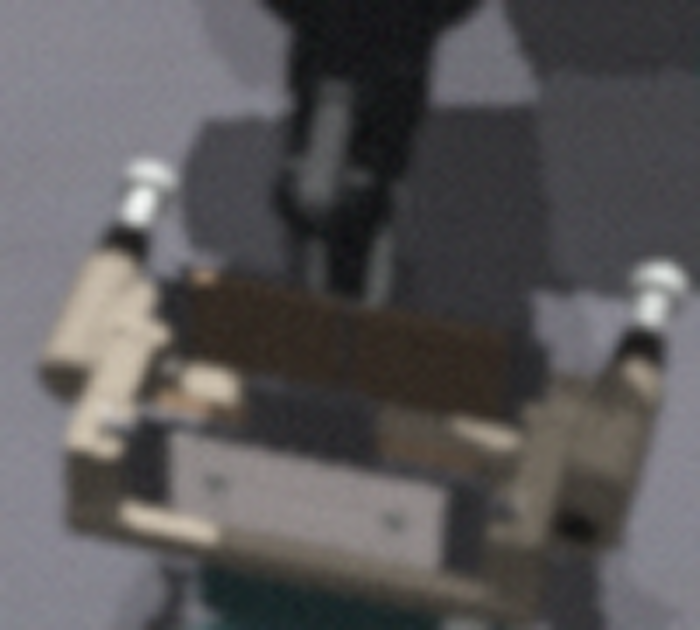

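```bash
cat > goal.py <<'E'
from mv import *
SH=np.array([.561,-.331,.275]); YAW=12.7
Rp=R.from_euler("ZY",[YAW,-30],degrees=True)
Rt=toolR(Rp)
def tcp(face=(-.0065,0,.0246),back=0): return SH+Rp.apply(np.array(face)+[-back,0,0])
E
python3 - <<'E'
from goal import *
print(Rp.as_matrix().round(2)); print(tcp(),tcp(back=.08)); 
s=manip.sense(); R0=R.from_rotvec(s["tool_rot"]); p1=s["eef_pos"]+[0,0,.10]
print(delta(tcp(back=.08),Rt,p0=s["eef_pos"],R0=R0))
d=tcp(back=.08)-s["eef_pos"]
for f in np.linspace(.2,1,5):
    r=R.from_rotvec((R0.inv()*Rt).as_rotvec()*f); print(f, R0.inv().apply(np.array([d[0]*f,d[1]*f,.1+(d[2]-.1)*f])).round(4), r.as_rotvec().round(3))
E
sed -i 's/M=R.from_euler("zy",\[p\[2\],-30\]/M=R.from_euler("ZY",[p[2],-30]/; s/a,b=154,304; h=70/a,b=159,299; h=75/' fit2.py
sed -i 's/for n in D:/for n in D:\n    off={"scene":p[3:5],"top":p[5:7]}[n]; D[n]["cx"]+=off[0]; D[n]["cy"]+=off[1]/' fit2.py; sed -i 's/M=R.from_euler("zy"/M=R.from_euler("ZY"/' ov.py; python3 fit2.py;python3 fit.py; python3 - <<'E'
import cv2
im=cv2.imread('pics/ob_top.png');cv2.imwrite('pics/ob_t3.png',cv2.resize(im[240:380,100:340],None,fx=3,fy=3))
im=cv2.imread('pics/ob_scene.png');cv2.imwrite('pics/ob_s3.png',cv2.resize(im[20:160,10:200],None,fx=4,fy=4))
E
```

```text
[[ 0.84 -0.22 -0.49]
 [ 0.19  0.98 -0.11]
 [ 0.5   0.    0.87]]
[ 0.54350948 -0.33494166  0.29305422] [ 0.47592246 -0.35017305  0.25305422]
(array([ 0.1141,  0.3798, -0.0381]), array([ 0.165 ,  0.5054, -0.6165]))
0.2 [ 0.0228  0.0759 -0.0876] [ 0.033  0.101 -0.123]
0.4 [ 0.0456  0.1519 -0.0752] [ 0.066  0.202 -0.247]
0.6000000000000001 [ 0.0685  0.2279 -0.0628] [ 0.099  0.303 -0.37 ]
0.8 [ 0.0913  0.3038 -0.0505] [ 0.132  0.404 -0.493]
1.0 [ 0.1141  0.3798 -0.0381] [ 0.165  0.505 -0.617]
[ 0.5605 -0.3303 12.6973 -0.4423  0.3694 -0.4782 -0.0692]
[[-0.9 -0.4]
 [ 1.4 -1.3]
 [ 0.9  0.2]
 [-1.   1.1]
 [-1.1 -0.3]
 [ 0.4 -0.6]
 [ 0.7  0.5]
 [ 0.4  0.5]]
lens [ 0.66199997 -0.30748025  0.335     ] show [ 0.56054331 -0.33033952  0.275     ]
[  0.5444   0.0342 -23.6989   0.9649   0.7892  -0.317   -0.3078  -0.3046
  -0.3087]
[[-0.5 -0.9]
 [ 0.5 -0.1]
 [-0.3 -0.4]
 [-0.2  0.3]
 [ 0.9  0.3]
 [-0.1  0.5]
 [ 0.1  0.6]
 [-0.1 -0.1]
 [ 0.9  0. ]
 [ 0.2  0.3]
 [ 0.5  0.4]
 [ 0.2  0.1]
 [-0.7  0.1]
 [-1.5 -0.9]
 [ 0.7  0.4]]
[0.0022 0.0017 0.7802 1.4598 1.475  0.7717 0.6789 0.7295 0.8098]
worn tab z60 [0.52200116 0.04405823 0.20599149]
```

View pics/ob_t3.png

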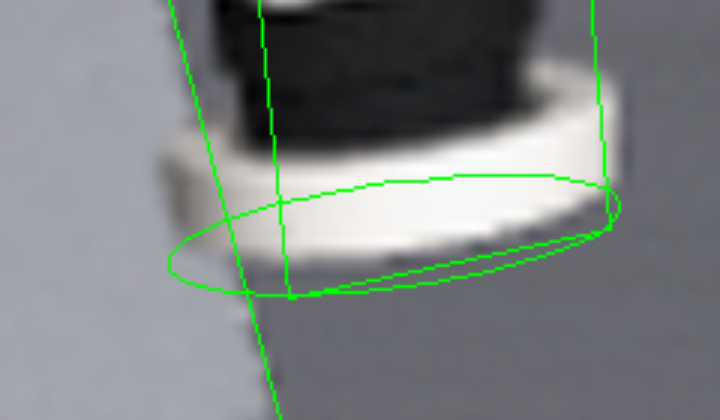

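View pics/ob_s3.png

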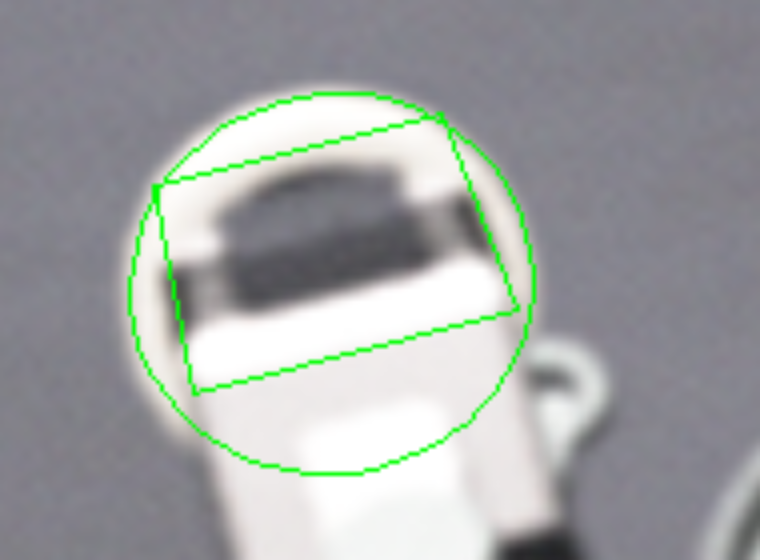

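Request:
play_rows(series=[{"tx": 0, "ty": 0, "tz": -0.01, "ax": 0, "ay": 0, "az": 0}, {"tx": 0, "ty": 0, "tz": -0.03, "ax": 0, "ay": 0, "az": 0}, {"tx": 0, "ty": 0, "tz": -0.055, "ax": 0, "ay": 0, "az": 0}, {"tx": 0, "ty": 0, "tz": -0.075, "ax": 0, "ay": 0, "az": 0}, {"tx": 0.002, "ty": 0.008, "tz": -0.088, "ax": 0.003, "ay": 0.01, "az": -0.012}, {"tx": 0.008, "ty": 0.026, "tz": -0.093, "ax": 0.011, "ay": 0.035, "az": -0.042}, {"tx": 0.015, "ty": 0.05, "tz": -0.092, "ax": 0.022, "ay": 0.067, "az": -0.082}, {"tx": 0.023, "ty": 0.076, "tz": -0.088, "ax": 0.033, "ay": 0.101, "az": -0.123}, {"tx": 0.031, "ty": 0.101, "tz": -0.084, "ax": 0.044, "ay": 0.135, "az": -0.165}, {"tx": 0.038, "ty": 0.126, "tz": -0.08, "ax": 0.055, "ay": 0.168, "az": -0.206}, {"tx": 0.046, "ty": 0.152, "tz": -0.075, "ax": 0.066, "ay": 0.202, "az": -0.247}, {"tx": 0.052, "ty": 0.172, "tz": -0.072, "ax": 0.075, "ay": 0.23, "az": -0.28}])

```text
clock: 5.9
eef_pos: [0.5013, -0.1369, 0.2868]
tool_rot: [-3.088, 0.195, -0.377]
wrist_force: [1.3, -0.3, -1.6]
width: 0.047
```

```bash
python3 - <<'E'
from goal import *
s=manip.sense(); print(s["clock"],s["qpos"].round(2),s["eef_pos"],s["width"],s["wrist_force"])
print(delta(tcp(back=.08),Rt)); print(delta(tcp(back=.04),Rt))
E
```

```text
5.9 [-0.49  0.16  1.64  0.13  1.13 -0.41] [ 0.50129648 -0.13688544  0.28684273] 0.04669451262153396 [ 1.26151357 -0.29732912 -1.59550246]
(array([-0.0054,  0.216 ,  0.0247]), array([ 0.0917,  0.2734, -0.334 ]))
(array([0.0309, 0.2035, 0.0135]), array([ 0.0917,  0.2734, -0.334 ]))
```

Request:
play_rows(series=[{"tx": 0.0, "ty": 0.022, "tz": 0.002, "ax": 0.01, "ay": 0.03, "az": -0.037}, {"tx": 0.001, "ty": 0.045, "tz": 0.004, "ax": 0.02, "ay": 0.06, "az": -0.074}, {"tx": 0.002, "ty": 0.068, "tz": 0.006, "ax": 0.03, "ay": 0.09, "az": -0.11}, {"tx": 0.004, "ty": 0.09, "tz": 0.008, "ax": 0.04, "ay": 0.12, "az": -0.147}, {"tx": 0.008, "ty": 0.113, "tz": 0.009, "ax": 0.051, "ay": 0.152, "az": -0.186}, {"tx": 0.012, "ty": 0.136, "tz": 0.01, "ax": 0.061, "ay": 0.183, "az": -0.223}, {"tx": 0.017, "ty": 0.158, "tz": 0.011, "ax": 0.072, "ay": 0.214, "az": -0.262}, {"tx": 0.022, "ty": 0.178, "tz": 0.012, "ax": 0.081, "ay": 0.24, "az": -0.294}, {"tx": 0.027, "ty": 0.193, "tz": 0.013, "ax": 0.087, "ay": 0.26, "az": -0.318}, {"tx": 0.03, "ty": 0.201, "tz": 0.0135, "ax": 0.091, "ay": 0.271, "az": -0.331}, {"tx": 0.031, "ty": 0.2035, "tz": 0.0135, "ax": 0.0917, "ay": 0.2734, "az": -0.334}, {"tx": 0.031, "ty": 0.2035, "tz": 0.0135, "ax": 0.0917, "ay": 0.2734, "az": -0.334}])

```text
clock: 6.9
eef_pos: [0.5096, -0.3415, 0.2721]
tool_rot: [-2.963, -0.325, -0.789]
wrist_force: [0.1, 0.6, -2.3]
width: 0.045
```

```bash
python3 - <<'E'
from goal import *
from plant import cams
s=manip.sense(); print(s["clock"],s["qpos"].round(2),s["eef_pos"],s["width"],s["wrist_force"])
print(delta(tcp(),Rt))
for n in("scene","top"):
    c=cams.capture(n); cv2.imwrite(f"pics/{n}4.png",c["frame"][:,:,::-1])
E
```

```text
6.9 [-0.96  0.33  1.54  0.54  1.12 -1.38] [ 0.50960006 -0.34145679  0.27211986] 0.044753539618417174 [ 0.05498403  0.61276375 -2.26587417]
(array([ 0.0404,  0.001 , -0.001 ]), array([-0.0005,  0.0026, -0.0033]))
```

View pics/scene4.png

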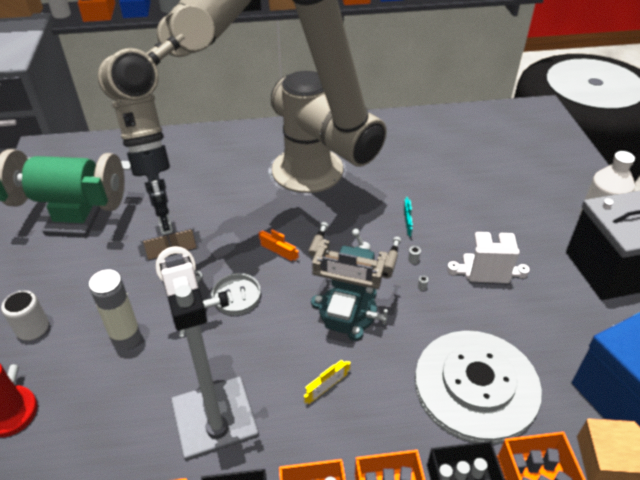

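View pics/top4.png

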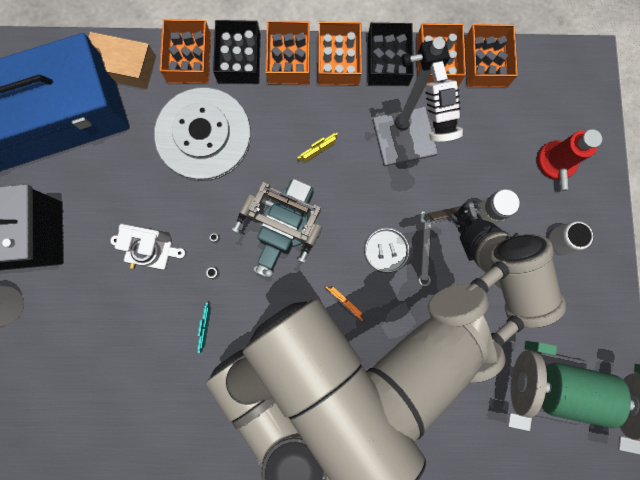

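```bash
cat > pv.py <<'E'
from goal import *
from ov import pad,draw
from plant import cams
import sys
tag=sys.argv[1]; yo=float(sys.argv[2]) if len(sys.argv)>2 else 0
OFF={"scene":(-.44,.37),"top":(-.48,-.07)}
s=manip.sense(); Rn=R.from_rotvec(s["tool_rot"]); Rpd=Rn*R.from_euler("x",180,degrees=True)
T=lambda p: Rpd.apply(np.asarray(p)+[0,yo,-.0486])+s["eef_pos"]
D={}
for n in("scene","top"):
    c=cams.capture(n);D[n]=dict(c)
    q=proj(c,s["eef_pos"])[0]; u,v=(q-[42,32]).astype(int); print(n,u,v)
    crop(c,u,v,84,64,9,f"pics/{n}_{tag}r.png")
    c["cx"]+=OFF[n][0]; c["cy"]+=OFF[n][1]
    draw(c,[pad(T,4)],u,v,84,64,9,f"pics/{n}_{tag}.png",[(0,255,0)])
pickle.dump((D,s),open(f"d_{tag}.pkl","wb"))
E
python3 pv.py a
```

```text
scene 126 200
top 414 184
```

View pics/scene_a.png

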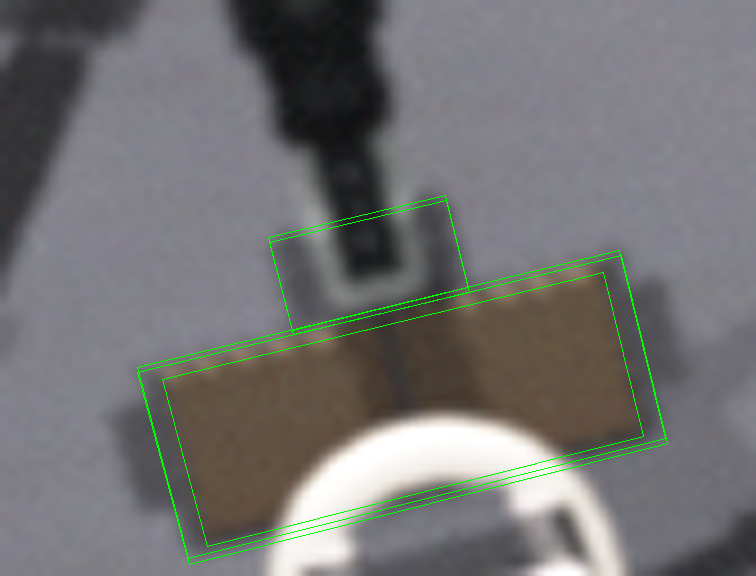

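View pics/top_a.png

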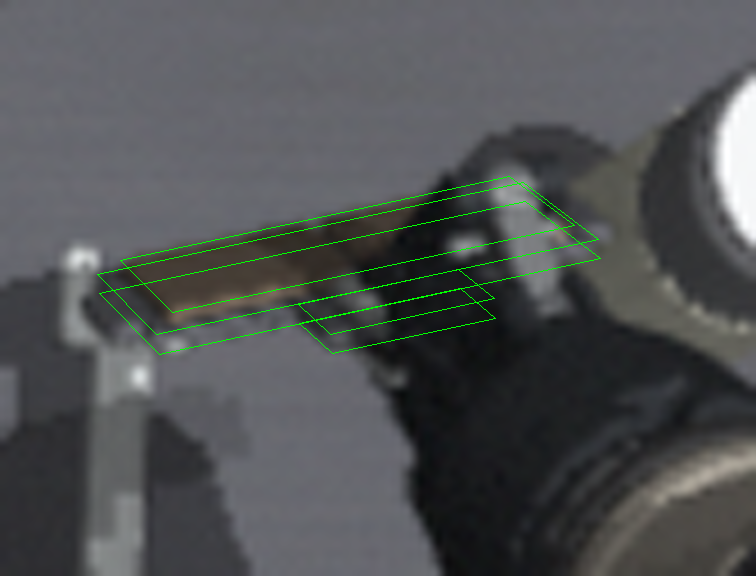

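View pics/scene_ar.png

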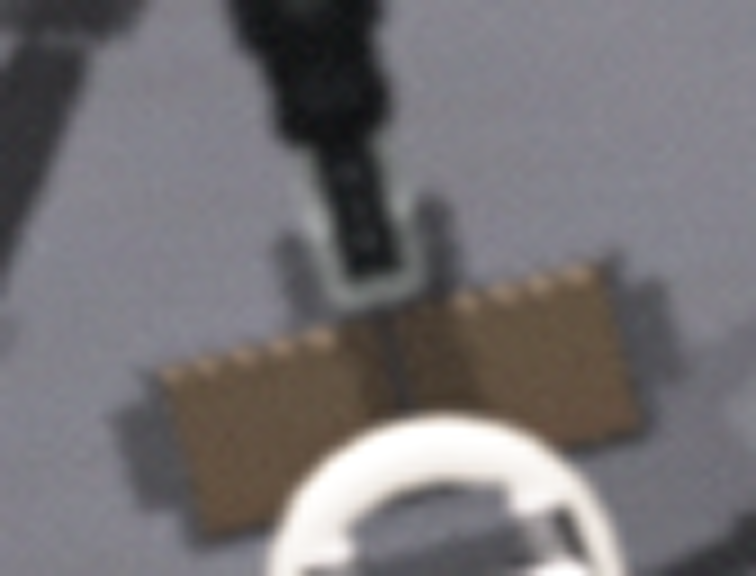

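Request:
play_rows(series=[{"tx": 0.003, "ty": 0, "tz": 0, "ax": 0, "ay": 0, "az": 0}, {"tx": 0.01, "ty": 0, "tz": 0, "ax": 0, "ay": 0, "az": 0}, {"tx": 0.018, "ty": 0.001, "tz": 0, "ax": 0, "ay": 0.001, "az": 0}, {"tx": 0.026, "ty": 0.001, "tz": 0, "ax": 0, "ay": 0.002, "az": -0.002}, {"tx": 0.033, "ty": 0.001, "tz": 0, "ax": 0, "ay": 0.002, "az": -0.003}, {"tx": 0.038, "ty": 0.001, "tz": 0, "ax": 0, "ay": 0.002, "az": -0.003}, {"tx": 0.0402, "ty": 0.001, "tz": 0, "ax": 0, "ay": 0.002, "az": -0.003}, {"tx": 0.0402, "ty": 0.001, "tz": 0, "ax": 0, "ay": 0.002, "az": -0.003}, {"tx": 0.0402, "ty": 0.001, "tz": 0, "ax": 0, "ay": 0.002, "az": -0.003}, {"tx": 0.0402, "ty": 0.001, "tz": 0, "ax": 0, "ay": 0.002, "az": -0.003}])

```text
clock: 7.93
eef_pos: [0.5438, -0.3339, 0.2916]
tool_rot: [-2.961, -0.33, -0.792]
wrist_force: [-1.1, 1.0, -1.9]
width: 0.047
```

```bash
python3 pv.py b; python3 - <<'E'
from goal import *
from plant import cams,spotter
s=manip.sense(); print(s["clock"],s["width"],delta(tcp(),Rt))
Rn=R.from_rotvec(s["tool_rot"])*R.from_euler("x",180,degrees=True)
print("expected face",s["eef_pos"]+Rn.apply([.0065,0,-.0246]))
for k in range(2):
  for n in("scene","top"):
    cams.capture(n)
    for t in("worn_lining","worn_pad","camera_head","good_pad","camera_stand"):
        print(n,t,[(np.round(d["xyz"],3).tolist(),round(d["p"],2)) for d in spotter.mark_of(n,t)][:3])
E
```

```text
scene 126 205
top 413 167
8.0333 0.04198106904483479 (array([ 0.0003,  0.0008, -0.0014]), array([-0.0017,  0.0004, -0.0003]))
expected face [ 0.56122863 -0.33007926  0.27364448]
scene worn_lining [([0.564, -0.334, 0.274], 0.95), ([0.269, 0.237, 0.024], 0.45), ([0.568, 0.024, 0.147], 0.17)]
scene worn_pad [([0.568, -0.331, 0.248], 0.62), ([0.271, 0.245, 0.001], 0.62)]
scene camera_head [([0.662, -0.308, 0.334], 0.58)]
scene good_pad [([0.746, -0.043, -0.001], 0.78), ([0.568, 0.025, 0.148], 0.67), ([0.329, -0.113, 0.002], 0.67)]
scene camera_stand []
top worn_lining [([0.267, 0.235, 0.027], 0.63), ([0.495, 0.226, -0.0], 0.44)]
top worn_pad [([0.272, 0.245, -0.001], 0.69), ([0.566, -0.33, 0.248], 0.56)]
top camera_head [([0.661, -0.309, 0.334], 0.73)]
top good_pad [([0.747, -0.042, 0.003], 0.98), ([0.568, 0.024, 0.146], 0.7), ([0.326, -0.107, 0.003], 0.64)]
top camera_stand []
scene worn_lining [([0.563, -0.331, 0.27], 0.78), ([0.27, 0.237, 0.024], 0.59)]
scene worn_pad [([0.567, -0.33, 0.251], 0.96), ([0.266, 0.241, -0.003], 0.76)]
scene camera_head [([0.663, -0.307, 0.333], 0.72), ([0.569, 0.026, 0.147], 0.23)]
scene good_pad [([0.746, -0.044, 0.0], 0.81), ([0.571, 0.024, 0.144], 0.77), ([0.333, -0.112, 0.004], 0.61)]
scene camera_stand []
top worn_lining [([0.567, -0.334, 0.273], 0.53), ([0.268, 0.234, 0.024], 0.44)]
top worn_pad [([0.568, -0.326, 0.248], 0.9), ([0.269, 0.246, 0.002], 0.77)]
top camera_head [([0.661, -0.31, 0.333], 0.91)]
top good_pad [([0.569, 0.024, 0.144], 0.84), ([0.747, -0.036, 0.001], 0.6), ([0.331, -0.109, 0.003], 0.54)]
top camera_stand []
```

View pics/scene_b.png

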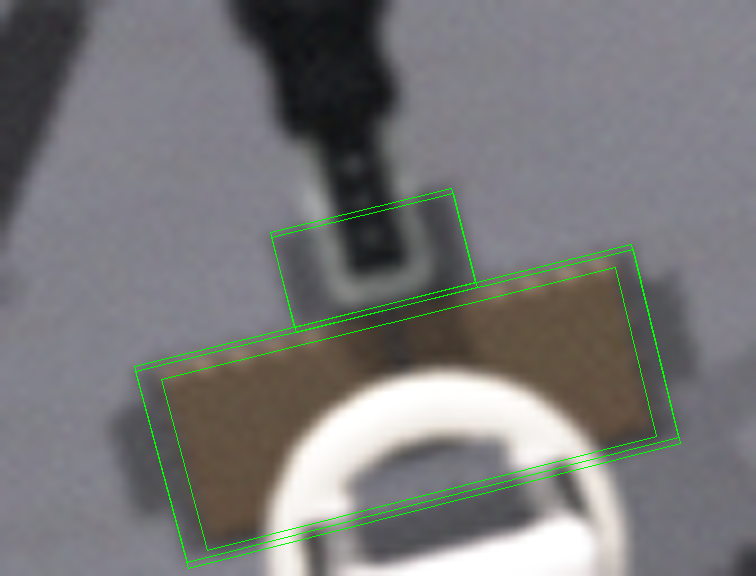

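View pics/top_b.png

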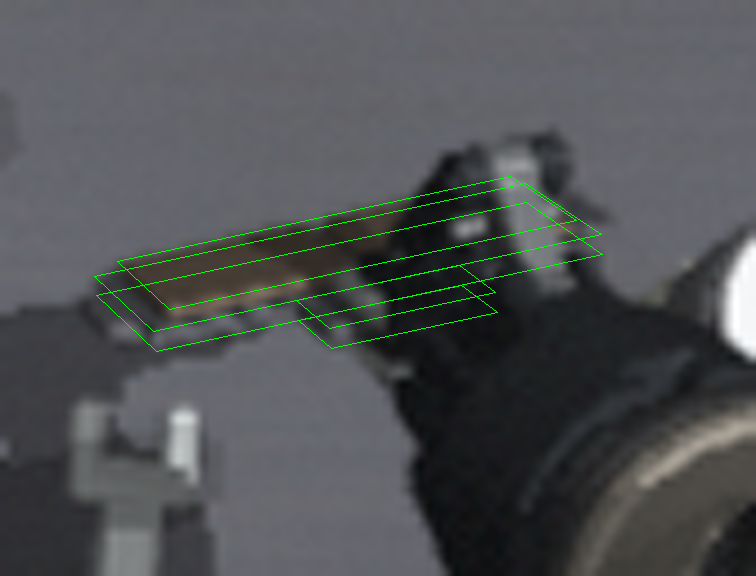

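Request:
play_rows(series=[{"tx": 0.0, "ty": 0.0005, "tz": -0.0007, "ax": 0, "ay": 0, "az": 0}, {"tx": 0.0, "ty": 0.0005, "tz": -0.0013, "ax": 0, "ay": 0, "az": 0}, {"tx": 0.0, "ty": 0.0005, "tz": -0.0013, "ax": 0, "ay": 0, "az": 0}, {"tx": 0.0, "ty": 0.0005, "tz": -0.0013, "ax": 0, "ay": 0, "az": 0}, {"tx": 0.0, "ty": 0.0005, "tz": -0.0013, "ax": 0, "ay": 0, "az": 0}, {"tx": 0.0, "ty": 0.0005, "tz": -0.0013, "ax": 0, "ay": 0, "az": 0}, {"tx": 0.0, "ty": 0.0005, "tz": -0.0013, "ax": 0, "ay": 0, "az": 0}, {"tx": 0.0, "ty": 0.0005, "tz": -0.0013, "ax": 0, "ay": 0, "az": 0}])

```text
clock: 9.9
eef_pos: [0.5435, -0.3345, 0.293]
tool_rot: [-2.961, -0.33, -0.793]
wrist_force: [0.3, 0.8, -1.2]
width: 0.042
```

```bash
python3 pv.py c; python3 - <<'E'
from goal import *
from plant import cams
s=manip.sense(); print(s["clock"],s["width"],delta(tcp(),Rt),abs(s["joint_vel"]).max())
c=cams.capture("scene"); cv2.imwrite("pics/scene5.png",c["frame"][:,:,::-1])
crop(c,290,195,120,100,6,"pics/sv5.png")
E
```

```text
scene 126 204
top 414 167
10.0 0.04325786779505149 (array([-0.0001,  0.0004, -0.    ]), array([-0.0016,  0.0002,  0.0003])) 0.0025172355510607804
```

View pics/scene_c.png

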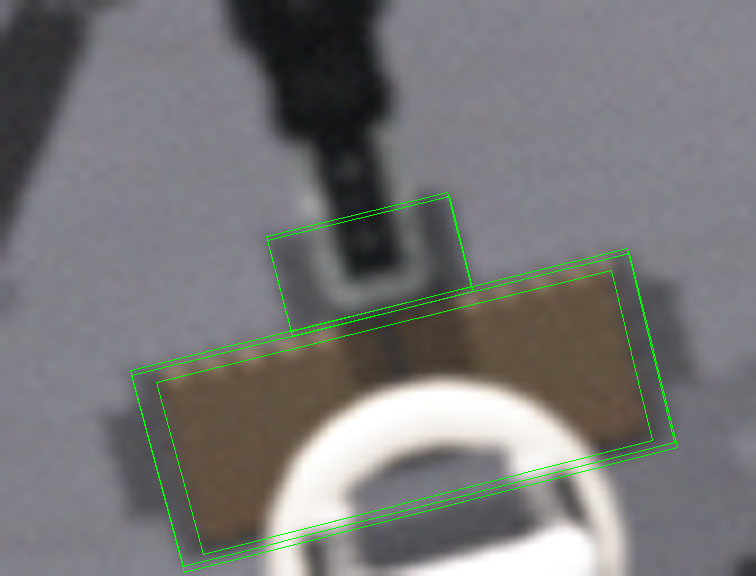

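View pics/sv5.png

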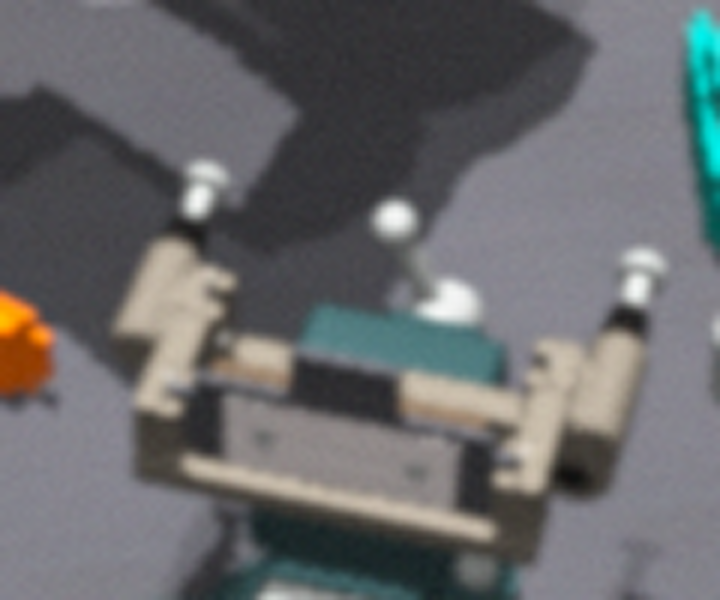

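```bash
python3 -c "
from plant import manip
print(manip.finish_job())"
```

```text
the job is handed in; nothing more can be done
None
```

The worn pad is being held in front of the inspection camera, and I handed the job in at about 10 s on the clock. `finish_job` reports no verdict, so the result below rests on my own checks.

**What I did:** I took the pad nearer the vice handle, the one with the thinner lining, by its tab. I drew it straight up out of the bracket, then brought it to the show position with the tab uppermost and the lining towards the lens.

**Last checks:**
- **Position:** the arm is within about 0.5 mm and 0.1° of the pose I worked out, 120 mm from the glass. That pose depends on where I measured the camera to be, good to about 2–3 mm and perhaps half a degree.
- **Grip:** the arm was still, the grip steady, and the fingertips ended a few millimetres above the lining.
- **Other things:** the good pad looks seated and unmoved. The wrist force I read stayed under 6 N, and no step showed signs of touching anything else.

**Where readings disagreed:**
- The network put the lining's centre 2–6 mm nearer the lens than the arm pose and the picture overlay did. Its reading of the whole pad agreed with the overlay, so I left the position as it was.
- From above, the ring light looked about 4–5 mm further back than my model. I took that to mean the ring sits behind the glass.
- The gripper reads an opening of about 4 mm on a 5 mm tab, which I put down to compression of the finger pads.

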